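Log a spawn jar and hang its batch marker

TASK

Log this batch: turn the yellow-coded spawn jar on its pad until the code panel faces the scanner's red window and let go of it, then take the green saddle marker from its sloping cradle and hang it astride the steel bar, between the bar's two yellow bands. The bar is clamped at an unknown height, so set the marker down by feel, fully home and gently (under 30 N), and let go only once the bar carries it. Leave everything else on the bench alone.

Things in the scene. Friction and masses are not known exactly. Their poses are not given: they have to be found in the camera images.
- scanner: Fixed scan station. Origin on the table under the centre of a 100 x 100 mm black rubber pad, 6 mm thick, where the jar stands. A grey scanner block (60 x 70 mm, top 94 mm above the table) stands on the pad's -x side, nearer the robot; its front face looks along the station's +x, at x = -85 mm. z up.
- window (a point): Centre of the scanner's dark red window, on the block's front face, 85 mm from the pad's centre and 56 mm above the table.
- jar: Loose spawn jar, 0.3 kg, on the pad: round body 62 mm in diameter, 90 mm high, brown and white; green cap, 38 mm in diameter, from 104 to 134 mm above its underside (fixed to the jar: turn the jar by it). Origin at the centre of its underside, z up, +x out through the yellow code panel; a yellow stripe on the cap points the same way. May start turned to either side or away.
- code (a point): Centre of the jar's yellow code panel, on its side 31 mm from the axis and 50 mm above its underside.
- stand: Fixed rail stand; origin on the table below the bar's middle. Square steel bar along y, 14 mm wide (x), 14 mm high; flat top 165 to 205 mm above the table, set anew each time, not reported; soft bushings let it sink about 1 mm per 2 N. Yellow bands at y = -66 and 66 mm. Posts and clamps at y = -130 and 130 mm, no higher. White card holder on the bar at y = 80 to 110 mm, 3 mm higher.
- cradle: Fixed aluminium cradle, base 120 x 80 mm, in which the green marker leans, top towards the cradle's -x (towards the robot); it supports the robot-side leg and the legs' lower edges. Origin on the table below the marker's origin.
- marker: Loose green rigid saddle (upside-down U), 0.12 kg. Origin: middle of the slot's top (on the bar's top when home); z up through the tab, y along the slot, x across. Slot 19 mm wide; legs 5 mm thick, 60 mm down, 60 mm along y. Bridge 6 mm thick; grip tab above it 10 mm thick (x), 36 mm wide (y), z = 6 to 46 mm. Starts with z leaning 35 degrees, origin 85 mm high. Either way round will do.
- jar_b: Bystander: another jar with a green cap, no yellow code, 62 mm in diameter, 134 mm high; origin under its centre.
- jar_c: Bystander: jar with a blue cap, no code, 62 mm in diameter, 134 mm high; origin under its centre.
- marker_orange: Bystander: orange saddle marker standing on its legs, 29 x 60 mm, 106 mm high; origin on the table under its centre.
- spray: Bystander: bottle with blue cap, 64 mm in diameter, 170 mm high; origin under its centre.
- cup: Bystander: grey cup, 76 mm in diameter, 90 mm high; origin under its centre.

How it is judged:
By the outcome, as a careful person would: the job done as asked, in the order asked, and still so for the second after the job is handed in, with the robot touching nothing.
It also fails if it takes over 72 s, if anything falls off the work surface, if the arm or the gripper's body presses on something with over 40 N, if the wrist force passes 120 N, or if a joint passes its speed limit or range.

ROBOT

A 6-joint arm with a two-finger parallel gripper is mounted at the origin on the work surface. World frame = base frame: x ahead of the robot, y to its left, z up, the work surface at z = 0. Lengths are in mm, angles in rad, forces in N, time in s.
With the tool pointing down it reaches from about 300 to 775 mm from the base axis. Payload 14.6 kg.
Tool frame: the origin (TCP) lies on the centre line of the jaws, within the pads' length; the fingertips stand 19 mm ahead of it and the grasp point (between the pads) is the TCP (bot.tip_reach is the distance from the TCP to the fingertips, in mm); z points along the fingers, y is the line along which they close (so a half turn about z gives the same grasp; the last joint's range is limited). The gripper opens to 85 mm and grips with 20 to 120 N. Pads are 22 mm wide; open, the fingers measure 114 mm over their backs; the gripper's body (76 mm by 85 mm) begins 54 mm behind the grasp point. The pads swing forward as they close: fully open they stand 13 mm farther back than shut.
Start: joints at [-1.403, 0.3, 1.521, -0, 1.321, -0.067], TCP at [127.95, -534.9, 250.281] pointing down, gripper open.
Joint ranges: [-3.03, 3.03], [-0.79, 2.21], [0.23, 2.52], [-1.04, 4.18], [0, 3.07], [-2.55, 2.55]. Speed limits (rad/s): [2.22, 2.22, 2.57, 3.14, 3.14, 3.14].

INTERFACE

Orientations are given as a unit quaternion [w, x, y, z].
In Python, from rig import bot gives the robot as it stands. Calls block until the motion is done:
- bot.move_to(position, orientation): joint-space move of the TCP to a pose.
- bot.servo_line(position, attitude=None, speed=150, until_force=None): straight line of the TCP; attitude=None keeps the orientation; speed is the mean speed in mm/s. With until_force (N) it stops when the force on the tool has changed by that much, and returns True; else False.
- bot.move_joints(angles): joint-space move.
- bot.move_gripper(opening, grip_force=None): finger opening in mm; grip_force is the grip in N (None keeps the last); returns when the fingers have stopped.
- bot.dwell(seconds).
- bot.ik(position, orientation): joint angles nearest the present ones, or None.
- bot.read_state(): the state.
- bot.read_camera(name): name is "side" or "top" or "wrist"; returns a dict with "image" (480x640x3 uint8, blue, green, red), "depth" (480x640 float32, mm along the optical axis (not along the pixel's ray), 0 where there is no reading), "fovy" (degrees; the focal length in pixels is half the picture's height over the tangent of half this angle, whatever the lens; pixels are square), "cx", "cy" (the principal point, pixels), "k1" (the pictures are not rectified: a ray, as slopes to the right and down, at radius r is drawn at 1 + k1 r^2 times it, then the intrinsics apply), "eye" and "attitude" of the camera in the world; the wrist camera has in their place "mount" (4x4, takes a point from camera to tool coordinates, whose origin is the TCP and whose axes are the flange's). Camera axes: x right, y down, z forward; pixel columns grow to the right and rows downward; lengths in mm; the calibration is good to about 2 mm. A picture is of the moment at which its call begins: read the wrist's pose just before it.
A pose or a line that the arm cannot do raises bot.MotionError and nothing moves.
- bot.finish_job(): hands the job in; it is judged then, once.
The state is a dict: "clock": time; "joint_positions": joint angles; "qvel": joint speeds; "effort": joint torques, N m; "ee_pos": TCP position; "tool_rot": TCP orientation; "ft_force": force on the tool from outside, world axes, zero at the start; "moment": the same for the moment, N m; "grip_width": finger opening in mm; "grip_force": force on a finger pad.
Only numpy, scipy, OpenCV 4.12 (cv2) and the standard library are available. Lean on these libraries where they do the work, as an engineer would, in place of code of your own. Each camera call takes 0.05 s, during which the arm holds its last target. There are 200 camera calls.

## Working session

There is one attempt and no reset: what is moved stays moved. The work goes in short steps, each a Python script; the robot and the scene stay as the last script left them, time stands still between calls to the robot, and variables do not carry over. Pictures are saved under pics/ and viewed, at most 10 in all, crops included, and the job is handed in when it is done.

```bash
ls; mkdir -p pics; cat > h.py <<'E'
import numpy as np, cv2
from scipy.spatial.transform import Rotation as R
from rig import bot
def q2R(q): return R.from_quat(np.roll(q,-1)).as_matrix()
def R2q(M): return np.roll(R.from_matrix(M).as_quat(),1)
def att(a):
    a=np.asarray(a,float)
    return a[:3,:3] if a.ndim==2 else q2R(a)
def cloud(c):
    h,w=c["depth"].shape; f=h/2/np.tan(np.radians(c["fovy"])/2)
    K=np.array([[f,0,c["cx"]],[0,f,c["cy"]],[0,0,1.]])
    v,u=np.mgrid[:h,:w].astype(np.float32)
    p=cv2.undistortPoints(np.stack([u.ravel(),v.ravel()],1)[:,None],K,np.array([c["k1"],0,0,0,0.]))[:,0]
    d=c["depth"].ravel()
    P=np.c_[p*d[:,None],d]
    if "mount" in c:
        m=np.array(c["mount"]); P=P@m[:3,:3].T+m[:3,3]
        s=c["state"]; P=P@q2R(s["tool_rot"]).T+s["ee_pos"]
    else: P=P@att(c["attitude"]).T+np.array(c["eye"])
    P[d==0]=np.nan
    return P.reshape(h,w,3)
def cam(n):
    s=bot.read_state(); c=bot.read_camera(n); c["state"]=s; return c
def down(yaw): # tool z down, tool x at angle yaw
    c,s=np.cos(yaw),np.sin(yaw)
    return np.array([[c,s,0],[s,-c,0],[0,0,-1.]])
E
python3 - <<'E'
from h import *
s=bot.read_state(); print({k:np.round(v,3) for k,v in s.items()})
for n in("side","top"):
    c=cam(n); cv2.imwrite(f"pics/{n}0.png",c["image"]); np.savez(f"{n}0.npz",P=cloud(c),I=c["image"]); print(n,c["eye"],c["attitude"],c["fovy"],c["k1"])
print(q2R(s["tool_rot"]).round(3))
c=cam("wrist");print(np.array(c["mount"]).round(2))
E
```

```text
pics
{'clock': np.float64(0.0), 'joint_positions': array([-1.403,  0.3  ,  1.522,  0.   ,  1.321, -0.067]), 'qvel': array([ 0.002,  0.001, -0.001, -0.   ,  0.001,  0.   ]), 'effort': array([-3.0000e-03, -5.4351e+01, -3.6179e+01, -0.0000e+00,  4.0000e-03,
        0.0000e+00]), 'ee_pos': array([ 127.913, -534.691,  249.718]), 'tool_rot': array([-0.001,  0.993,  0.117, -0.   ]), 'ft_force': array([-0.7  ,  0.617,  0.303]), 'moment': array([-0.058, -0.018, -0.005]), 'grip_force': np.float64(0.0), 'grip_width': np.float64(85.724)}
side [148.3293985  490.59117645 885.38005828] [ 0.10818376 -0.32499205  0.88699923 -0.30969147] 52.502782324302615 -0.04965465741333489
top [ 316.07625769  -32.97252323 1419.08199697] [-0.06676546  0.70858822 -0.69996175  0.05914949] 48.115082898449394 -0.08205635616260415
[[ 0.973  0.233 -0.   ]
 [ 0.233 -0.973  0.001]
 [ 0.    -0.001 -1.   ]]
[[  -0.     -0.94   -0.33   84.13]
 [   1.     -0.      0.      1.26]
 [  -0.     -0.33    0.94 -123.99]
 [   0.      0.      0.      1.  ]]
```

View pics/side0.png

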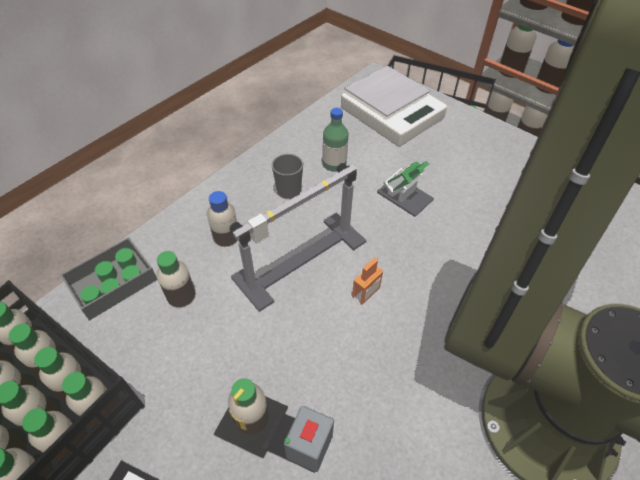

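View pics/top0.png

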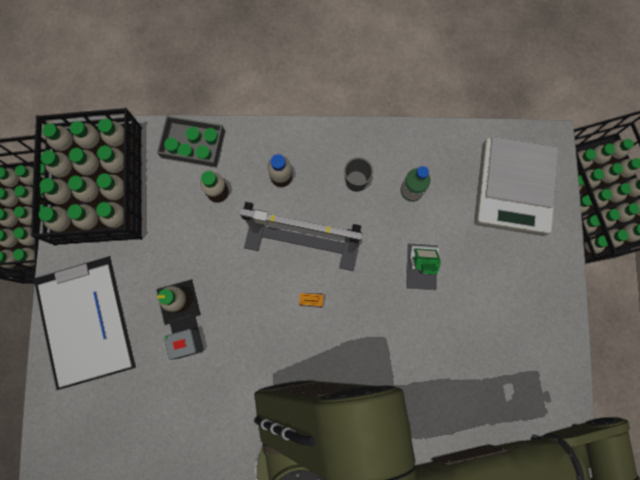

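The side view shows the coded jar at about (245,395), the scanner at (310,435), the bar from (240,232) to (350,178) and the marker at (408,178). The top view shows the cap at (167,297) with its stripe pointing left, the bar from (250,212) to (357,234) and the marker at (428,260).

```bash
cat > m.py <<'E'
from h import *
def med(P,m): 
    q=P[m]; q=q[~np.isnan(q[:,0])]; return q
for n in("top","side"):
    d=np.load(f"{n}0.npz"); P=d["P"]; I=d["I"]; H=cv2.cvtColor(I,cv2.COLOR_BGR2HSV).astype(int)
    z=P[...,2]; h,s,v=H[...,0],H[...,1],H[...,2]
    vv,uu=np.mgrid[:480,:640]
    def box(a,b,c,e): return (uu>a)&(uu<b)&(vv>c)&(vv<e)
    g=(h>45)&(h<80)&(s>120); y=(h>20)&(h<34)&(s>120); r=((h<8)|(h>172))&(s>140)
    B=dict(top=dict(jar=box(145,200,280,320),sc=box(160,210,325,365),bar=box(235,370,195,250),mk=box(400,445,235,290)),
       side=dict(jar=box(215,275,370,440),sc=box(280,335,400,470),bar=box(225,360,160,260),mk=box(375,435,150,215)))[n]
    print("==",n)
    q=med(P,B["jar"]&g&(z>125)); print("cap",len(q),np.median(q,0).round(1), (q.min(0)+q.max(0)).round(1)/2, q.min(0).round(0),q.max(0).round(0))
    q=med(P,B["jar"]&y&(z>125)); print("stripe",len(q),q.mean(0).round(1))
    q=med(P,B["jar"]&y&(z<110)); 
    if len(q): print("code",len(q),q.mean(0).round(1))
    for nm,b,lo,hi in(("sctop","sc",85,102),("pad","jar",2,12)):
        q=med(P,B[b]&(z>lo)&(z<hi)); 
        if len(q)>5:print(nm,len(q),q.mean(0).round(1),[np.round(t,1) for t in cv2.minAreaRect(q[:,:2].astype(np.float32))])
    q=med(P,B["bar"]&y); print("bands",len(q))
    if len(q):
        lab=q[:,1]>np.mean(q[:,1])
        for k in(0,1): print(q[lab==k].mean(0).round(1), len(q[lab==k]),q[lab==k][:,2].max().round(1))
    q=med(P,B["bar"]&(z>150)); print("bar",len(q),np.percentile(q[:,2],[5,25,50,75,95]).round(1),[np.round(t,1) for t in cv2.minAreaRect(q[:,:2].astype(np.float32))])
    q=med(P,B["mk"]&g); print("mk",len(q),q.mean(0).round(1),q.min(0).round(0),q.max(0).round(0))
    q=med(P,B["mk"]&(z<30)&(z>3)&(v<110)); print("cradle base",len(q),q.mean(0).round(1),[np.round(t,1) for t in cv2.minAreaRect(q[:,:2].astype(np.float32))])
    t=P[(np.abs(z)<15)]; print("table z",np.median(t[:,2]))
E
python3 m.py
```

```text
== top
cap 157 [419.8 334.5 139.3] [422.05 337.85 136.65] [405. 321. 126.] [439. 355. 147.]
stripe 15 [420.6 349.5 142.1]
sctop 695 [308.8 309.5  93.9] [array([309. , 310.8]), array([61.1, 70.8]), np.float64(16.7)]
pad 747 [416.8 341.2   5.7] [array([423. , 357.5]), array([101.3, 147.5]), np.float64(0.9)]
bands 35
[575.6 -48.9 200. ] 17 204.3
[601.8  80.4 200.1] 18 204.9
bar 1162 [183.3 196.8 199.8 202.  204.9] [array([596.3,  13.1]), array([289.3,  41.6]), np.float64(78.6)]
mk 359 [ 512.6 -298.    99.4] [ 487. -331.   34.] [ 559. -272.  129.]
cradle base 658 [ 499.8 -294.6    8. ] [array([ 521.2, -301.9]), array([ 81.5, 122.9]), np.float64(87.0)]
table z -0.026573327407049874
== side
  return _methods._mean(a, axis=axis, dtype=dtype,
  ret = um.true_divide(
Traceback (most recent call last):
  File "m.py", line 13, in <module>
    q=med(P,B["jar"]&g&(z>125)); print("cap",len(q),np.median(q,0).round(1), (q.min(0)+q.max(0)).round(1)/2, q.min(0).round(0),q.max(0).round(0))
                                                                              ~~~~~^^^
ValueError: zero-size array to reduction operation minimum which has no identity
```

```bash
python3 - <<'E'
from h import *
for yaw in range(-180,180,30):
    q=bot.ik([421,339,320],R2q(down(np.radians(yaw)))); print(yaw,None if q is None else np.round(q,2))
# orientation for marker: tool z = -marker z
def mk(yaw,flip):
    x=np.array([np.cos(yaw),np.sin(yaw),0]); z=np.array([0,0,1.]); a=np.radians(35)
    mz=-np.sin(a)*x+np.cos(a)*z; mx=np.cos(a)*x+np.sin(a)*z
    ty=mx*flip; tz=-mz; return np.c_[np.cross(ty,tz),ty,tz]
for f in(1,-1):
    q=bot.ik([490,-300,140],R2q(mk(np.radians(-3),f)));print("mk",f,None if q is None else np.round(q,2))
    q=bot.ik([589,16,260],R2q(down(np.radians(-11.45-90+(180 if f>0 else 0)))));print("bar",f,None if q is None else np.round(q,2))
d=np.load("side0.npz");P=d["P"];print(P[400,245],P[380,245],P[300,300],P[220,280])
E
```

```text
-180 [ 0.61  0.23  1.44 -0.    1.46 -0.96]
-150 [ 0.61  0.23  1.44 -0.    1.46 -1.48]
-120 [ 0.61  0.23  1.44 -0.    1.46 -2.01]
-90 [ 0.61  0.23  1.44 -0.    1.46 -2.53]
-60 None
-30 None
0 [ 0.61  0.23  1.44 -0.    1.46  2.18]
30 [ 0.61  0.23  1.44 -0.    1.46  1.66]
60 [ 0.61  0.23  1.44 -0.    1.46  1.13]
90 [ 0.61  0.23  1.44 -0.    1.46  0.61]
120 [ 0.61  0.23  1.44 -0.    1.46  0.09]
150 [ 0.61  0.23  1.44 -0.    1.46 -0.44]
mk 1 [-0.76  0.31  1.9   0.76  0.58 -1.28]
bar 1 [-0.03  0.38  1.39 -0.    1.37  0.16]
mk -1 [-0.76  0.31  1.9   0.76  0.58  1.86]
bar -1 None
[408.51343939 351.03422848 139.98864251] [431.52859677 328.08265817 140.84035484] [ 5.23271948e+02  9.62803652e+01 -3.92341554e-01] [706.44803734 -38.67547771   2.7179619 ]
```

```bash
python3 - <<'E'
from h import *
bot.move_to([421,339,300],R2q(down(np.radians(90))))
bot.dwell(0.3)
c=cam("wrist"); P=cloud(c); I=c["image"]; cv2.imwrite("pics/w1.png",I); np.savez("w1.npz",P=P,I=I)
print(c["state"]["clock"],c["state"]["ee_pos"],c["fovy"])
H=cv2.cvtColor(I,cv2.COLOR_BGR2HSV).astype(int); h,s=H[...,0],H[...,1]; z=P[...,2]
g=(h>45)&(h<80)&(s>120); y=(h>20)&(h<34)&(s>120)
top=(g|y)&(z>130)&(z<150)
q=P[top]; zt=np.median(q[:,2]); q=P[top&(abs(z-zt)<4)]
print("z",zt,"circle",cv2.minEnclosingCircle(q[:,:2].astype(np.float32)),q.mean(0))
q=P[y&(abs(z-zt)<4)]; print("stripe",len(q),q.mean(0)); r=cv2.minAreaRect(q[:,:2].astype(np.float32)); print(r)
for lo,hi in((90,98),(3,9)):
    q=P[(z>lo)&(z<hi)&(s<90)]; print(lo,len(q),cv2.minAreaRect(q[:,:2].astype(np.float32)))
E
```

```text
3.675 [421.11291506 338.87874506 299.99702415] 63.20548914423763
z 140.2964400736678 circle ((420.94586181640625, 340.6048889160156), 18.85248565673828) [421.24877983 340.99682696 140.36765924]
stripe 214 [420.94746312 350.38930198 141.48558123]
((421.0860900878906, 349.6292724609375), (6.1923675537109375, 19.606836318969727), 2.4750924110412598)
90 6265 ((512.905029296875, 249.09786987304688), (422.4335632324219, 427.7518310546875), 15.384758949279785)
3 19343 ((441.93359375, 244.45465087890625), (584.5421142578125, 827.7218627929688), 82.49364471435547)
```

View pics/w1.png

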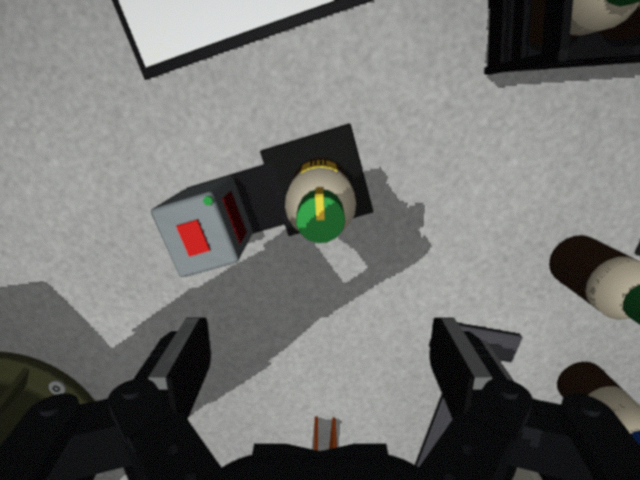

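Wrist view: cap at (320,215), stripe pointing up (world +y), code panel at (319,165), scanner top at (200,232), window at (235,215). I'll fit the scanner and panel, then grasp and turn.

```bash
python3 - <<'E'
from h import *
d=np.load("w1.npz"); P=d["P"]; I=d["I"]
H=cv2.cvtColor(I,cv2.COLOR_BGR2HSV).astype(int); h,s,v=H[...,0],H[...,1],H[...,2]; z=P[...,2]
vv,uu=np.mgrid[:480,:640]
b=(uu>140)&(uu<260)&(vv>170)&(vv<285)
q=P[b&(abs(z-94)<4)]; r=cv2.minAreaRect(q[:,:2].astype(np.float32)); print(len(q),r,q.mean(0))
w=b&((h<8)|(h>172))&(s>150)&(z<85)&(z>30); q=P[w]; print("window",len(q),q.mean(0),q.min(0),q.max(0))
b=(uu>235)&(uu<380)&(vv>115)&(vv<245)&(v<60)&(abs(z-6)<3)
q=P[b]; print("pad",len(q),cv2.minAreaRect(q[:,:2].astype(np.float32)))
y=(h>15)&(h<34)&(s>120)&(z>20)&(z<100)&(uu>280)&(uu<360)&(vv>140)&(vv<185); q=P[y]; print("code",len(q),q.mean(0),q.min(0),q.max(0))
g=((h>45)&(h<80)|(h>20)&(h<34))&(s>120)&(abs(z-140.3)<2)
q=P[g]
ys=P[(h>20)&(h<34)&(s>120)&(abs(z-140.3)<5)&(vv<225)&(vv>180)]
l=cv2.fitLine(ys[:,:2].astype(np.float32),cv2.DIST_L2,0,.01,.01).ravel(); print(len(ys),l,np.degrees(np.arctan2(l[1],l[0])))
E
```

```text
4234 ((308.5466613769531, 310.9438171386719), (60.082061767578125, 69.365234375), 16.75754737854004) [309.8772134  313.32618923  94.34873282]
window 485 [338.16127039 320.17051741  59.52729386] [331.51151023 297.87305623  40.33502537] [345.09384859 341.18653675  74.89141222]
pad 6312 ((400.9227294921875, 337.8328552246094), (136.79542541503906, 98.91521453857422), 16.470897674560547)
code 309 [420.14553375 368.83340834  56.43280902] [398.38592159 356.85040806  20.05139205] [446.36721367 371.7660402   79.88220013]
215 [ 5.2808102e-02 -9.9860466e-01  4.2095282e+02  3.5043179e+02] -86.97291
```

```bash
python3 - <<'E'
from h import *
p=np.array([421,340.8,126])
hit=bot.servo_line(p,speed=100,until_force=8); print("hit",hit,bot.read_state()["ee_pos"])
if not hit:
    bot.move_gripper(30,30); s=bot.read_state(); print("grip",s["grip_width"],s["grip_force"],s["ft_force"])
    q=np.array(bot.read_state()["joint_positions"]); y0=np.radians(90)
    for a in (26,52,78,103.4):
        bot.move_to(p,R2q(down(y0+np.radians(a))))
    bot.dwell(0.2); s=bot.read_state(); print(s["ee_pos"],s["ft_force"],s["joint_positions"],s["clock"])
    bot.move_gripper(85); bot.servo_line([421,340.8,300],speed=150); bot.dwell(.2)
    c=cam("wrist"); P=cloud(c); I=c["image"]; cv2.imwrite("pics/w2.png",I)
    H=cv2.cvtColor(I,cv2.COLOR_BGR2HSV).astype(int); h,s,v=H[...,0],H[...,1],H[...,2]; z=P[...,2]
    near=np.hypot(P[...,0]-421,P[...,1]-341)<25
    g=(((h>45)&(h<80))|((h>20)&(h<34)))&(s>120)&(abs(z-140.3)<4)&near; q=P[g]
    (cx,cy),r=cv2.minEnclosingCircle(q[:,:2].astype(np.float32)); print("cap",cx,cy,r,q.mean(0))
    y=P[(h>20)&(h<34)&(s>120)&(abs(z-140.3)<5)&near]; l=cv2.fitLine(y[:,:2].astype(np.float32),cv2.DIST_L2,0,.01,.01).ravel()
    print("stripe",len(y),y.mean(0),np.degrees(np.arctan2(l[1],l[0])))
    near=np.hypot(P[...,0]-421,P[...,1]-341)<36
    y=P[(h>15)&(h<34)&(s>120)&near&(z>20)&(z<100)]; print("code",len(y),y.mean(0) if len(y) else 0)
    print(bot.read_state()["clock"])
E
```

```text
hit False [421.16676987 340.92628103 126.463689  ]
grip 36.95607783410297 30.07923424243927 [ 1.11988577 -1.21160393  1.84743509]
[421.2145128  340.81640891 126.16916868] [ 0.61388385 -1.23634477  4.16879205] [ 6.12765853e-01  4.17169000e-01  1.67146518e+00 -2.32776310e-04
  1.05235902e+00 -1.18928500e+00] 8.3417
cap 419.7774963378906 339.3739929199219 19.209959030151367 [419.51076715 339.23717981 140.29861335]
stripe 226 [410.21106946 336.5277753  141.27733391] 16.598858
code 320 [392.78091791 331.71824896  56.08563921]
10.4333
```

View pics/w2.png

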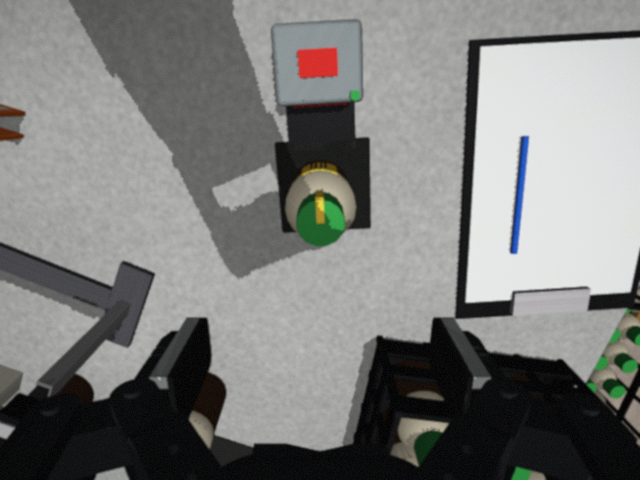

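The panel (319,167) now faces the scanner block (318,62); its bearing is about 197° against 194–197° wanted, and the jar is released. Next, the marker.

```bash
cat >> h.py <<'E'
def mk(yaw,tilt=35):
    x=np.array([np.cos(yaw),np.sin(yaw),0]); z=np.array([0,0,1.]); a=np.radians(tilt)
    mz=-np.sin(a)*x+np.cos(a)*z; mx=np.cos(a)*x+np.sin(a)*z
    return np.c_[np.cross(mx,-mz),mx,-mz]
E
python3 - <<'E'
from h import *
q=np.array(bot.read_state()["joint_positions"]); q[0]=-0.55; q[5]=-0.9; bot.move_joints(q)
M=mk(np.radians(-3)); o=np.array([517,-301.5,85])
bot.move_to(o-150*M[:,2],R2q(M)); bot.dwell(.3)
c=cam("wrist"); P=cloud(c); I=c["image"]; cv2.imwrite("pics/w3.png",I); np.savez("w3.npz",P=P,I=I,M=M)
print(c["state"]["clock"],c["state"]["ee_pos"],c["state"]["joint_positions"])
H=cv2.cvtColor(I,cv2.COLOR_BGR2HSV).astype(int); h,s,v=H[...,0],H[...,1],H[...,2]
m=(h>45)&(h<85)&(s>100)&(np.linalg.norm(P-o,axis=-1)<90); L=(P[m]-o)@np.c_[M[:,1],M[:,0],-M[:,2]]
print("in marker frame (x,y,z)",len(L)); print(np.percentile(L,[1,5,25,50,75,95,99],axis=0).round(1))
for lo,hi in((40,52),(1,12)):
    t=L[(L[:,2]>lo)&(L[:,2]<hi)]; print(lo,hi,len(t),t.mean(0).round(1),[np.round(k,1) for k in cv2.minAreaRect(t[:,:2].astype(np.float32))])
z=P[...,2]; b=(abs(z-8)<6)&(v<110)&(np.hypot(P[...,0]-517,P[...,1]+301)<90); t=P[b]; print(len(t),np.median(t[:,2]),cv2.minAreaRect(t[:,:2].astype(np.float32)))
E
```

```text
13.5667 [ 431.80957594 -296.71237553  208.26219621] [-0.85200018  0.10393804  1.96540902  0.66202501  0.73423516 -1.22679353]
in marker frame (x,y,z) 3313
[[-13.8 -28.9 -34.1]
 [-12.7 -23.9   4.8]
 [ -7.2  -8.3   6.2]
 [  0.1   7.1   7. ]
 [  6.9  17.7  45.3]
 [ 12.4  28.5  47.1]
 [ 13.5  28.9  47.6]]
40 52 882 [-0.2  1.1 46.4] [array([-0.3, -0. ]), array([ 9.5, 35.8]), np.float64(0.2)]
1 12 2136 [-0.   4.2  6.5] [array([-0.1, -0.8]), array([28., 60.]), np.float64(0.0)]
6344 8.288713678123969 ((503.70281982421875, -301.7946472167969), (79.5993423461914, 153.00990295410156), 86.83641815185547)
```

View pics/w3.png

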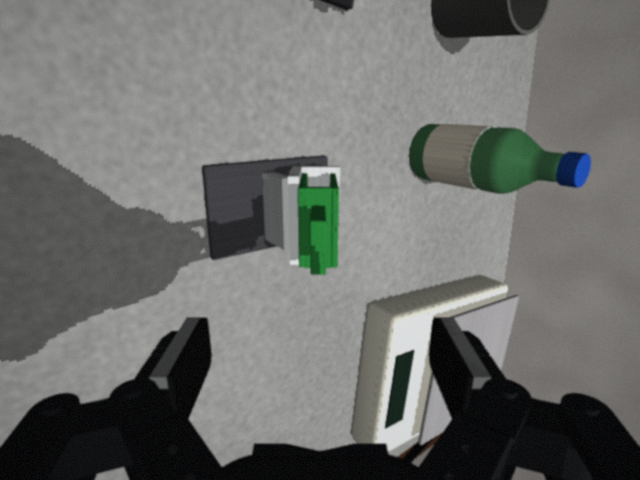

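The marker matches the estimate: tab at (318,230), bridge measured 28 x 60 mm and tab 9.5 x 36 mm, both centred within 1 mm. I'll grasp it, lift out along its own axis and hover above the bar.

```bash
python3 - <<'E'
from h import *
M=mk(np.radians(-3)); o=np.array([517,-301.5,85])-M[:,1]*0.15-M[:,2]*0.6-M[:,0]*0.4
bot.move_gripper(45)
hit=bot.servo_line(o-31*M[:,2],speed=80,until_force=6); s=bot.read_state(); print(hit,s["ee_pos"],o-31*M[:,2],s["clock"])
if not hit:
    bot.move_gripper(5,60); s=bot.read_state(); print(s["grip_width"],s["grip_force"],s["ft_force"])
    f=np.array(s["ft_force"])
    bot.servo_line(o-150*M[:,2],speed=100); bot.dwell(.2); s=bot.read_state(); print(s["grip_width"],s["grip_force"],s["ft_force"]-f)
    Bm=mk(np.radians(-11.45),0)
    bot.servo_line(np.array(s["ee_pos"])+[0,0,110],speed=120)
    bot.move_to([588.7,15.7,335],R2q(Bm)); bot.dwell(.4)
    c=cam("wrist"); P=cloud(c); I=c["image"]; cv2.imwrite("pics/w4.png",I); s=c["state"]; T=q2R(s["tool_rot"])
    np.savez("w4.npz",P=P,I=I,p=s["ee_pos"],T=T); print(s["clock"],s["ee_pos"],s["ft_force"],s["grip_width"])
E
```

```text
False [ 498.72539587 -301.09716392  111.20767837] [ 498.75618552 -300.94443114  110.79916813] 15.725
9.154955478063332 58.669610023498535 [-5.6978819   1.73001842  5.01079187]
9.02737482221644 58.53146016597748 [ 5.67958411 -1.56215625 -7.15182574]
20.4583 [588.6364247   15.35742937 335.07439928] [-0.40404644  0.09954219 -2.01668573] 9.54075438278133
```

View pics/w4.png

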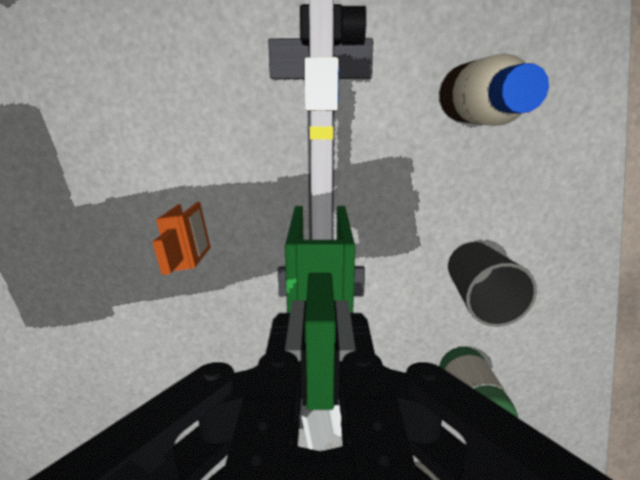

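The marker is held straight, legs at (298,215) and (343,215) either side of the bar (column 321). The +66 band is at (321,132) and the card at (320,85).

```bash
python3 - <<'E'
from h import *
d=np.load("w4.npz"); P,I,p,T=d["P"],d["I"],d["p"],d["T"]
H=cv2.cvtColor(I,cv2.COLOR_BGR2HSV).astype(int); h,s,v=H[...,0],H[...,1],H[...,2]
vv,uu=np.mgrid[:480,:640]
L=(P-p)@T   # tool frame: x=bar y, y=bar x, z down
g=(h>45)&(h<85)&(s>100)&(uu>270)&(uu<370)&(vv>190)&(vv<420)
q=L[g]; print("marker z pct",np.percentile(q[:,2],[1,10,50,90,99]).round(1))
for lo,hi in((-20,-10),(20,32),(32,90)):
    t=q[(q[:,2]>lo)&(q[:,2]<hi)]
    if len(t): print(lo,hi,len(t),"y",t[:,1].min().round(1),t[:,1].max().round(1),np.mean(t[:,1]).round(1),"x",t[:,0].min().round(1),t[:,0].max().round(1),[np.round(k,1) for k in cv2.minAreaRect(t[:,:2].astype(np.float32))])
b=(uu>300)&(uu<345)&(vv>105)&(vv<235)&(P[...,2]>160)&(P[...,2]<225)&~g
t=L[b]; print("bar",len(t),"ztop",np.percentile(P[b][:,2],[10,50,90]).round(1))
X=[];C=[]
for x in np.arange(t[:,0].min()+5,t[:,0].max()-5,8):
    k=t[abs(t[:,0]-x)<4]
    if len(k)>20: X.append(x);C.append((k[:,1].min()+k[:,1].max())/2)
f=np.polyfit(X,C,1); print("bar centre tool y at x=0",f[1],"slope deg",np.degrees(f[0]),np.round(C,1),np.round(X,0))
yl=(h>20)&(h<34)&(s>120)&b; print("band",L[yl].mean(0),P[yl].mean(0))
E
```

```text
marker z pct [nan nan nan nan nan]
-20 -10 2812 y -15.6 17.0 0.3 x -18.0 18.9 [array([0.6, 0.2]), array([32.3, 30. ]), np.float64(41.4)]
20 32 3551 y -14.2 14.7 0.2 x -1.4 30.6 [array([14.6,  0.2]), array([28.9, 32. ]), np.float64(90.0)]
32 90 668 y -13.5 13.9 0.2 x 14.2 30.6 [array([25.5,  1.2]), array([26.6, 16.7]), np.float64(75.6)]
bar 2780 ztop [200.7 201.6 202.7]
bar centre tool y at x=0 1.2501851262275254 slope deg -0.1929598926785754 [1.2 1.2 1.2 1.2 1.2 1.1 1.1 1.1 1.1 0.8] [ 3. 11. 19. 27. 35. 43. 51. 59. 67. 75.]
band [ 66.59226336   1.11554588 133.18110956] [602.99681518  80.40211937 201.89801469]
```

```bash
python3 - <<'E'
from h import *
Bm=mk(np.radians(-11.6),0); p=np.array([588.7,15.7,335.])+1.05*Bm[:,1]
bot.move_to(p,R2q(Bm))
hit=bot.servo_line([p[0],p[1],300],speed=60); bot.dwell(.3); f0=np.array(bot.read_state()["ft_force"])
h1=bot.servo_line([p[0],p[1],240],speed=35,until_force=5); s=bot.read_state(); print("A",h1,s["ee_pos"],s["ft_force"]-f0)
if not h1:
    bot.dwell(.2)
    h2=bot.servo_line([p[0],p[1],220],speed=10,until_force=5); s=bot.read_state(); print("B",h2,s["ee_pos"],s["ft_force"]-f0,s["moment"],s["grip_width"])
    bot.dwell(.4); s=bot.read_state(); print("C",s["ee_pos"],s["ft_force"]-f0,s["clock"])
c=cam("wrist"); P=cloud(c); T=q2R(s["tool_rot"]); np.savez("w5.npz",P=P,I=c["image"],p=s["ee_pos"],T=T); cv2.imwrite("pics/w5.png",c["image"])
cv2.imwrite("pics/s5.png",cv2.resize(bot.read_camera("side")["image"][130:290,200:400],None,fx=4,fy=3.7)[:590])
E
```

```text
A False [589.77949186  15.47738662 240.18461637] [-1.35614169  0.1132414   0.02243629]
B True [589.73370007  15.46609898 229.83079288] [-0.65712971 -0.35336045  6.52385612] [-5.53363383e-03 -2.79930899e-02  5.98340901e-05] 8.939749065070751
C [589.67744975  15.47207862 229.59927782] [ 1.58229676 -0.75385581  5.89656145] 25.3667
```

View pics/s5.png

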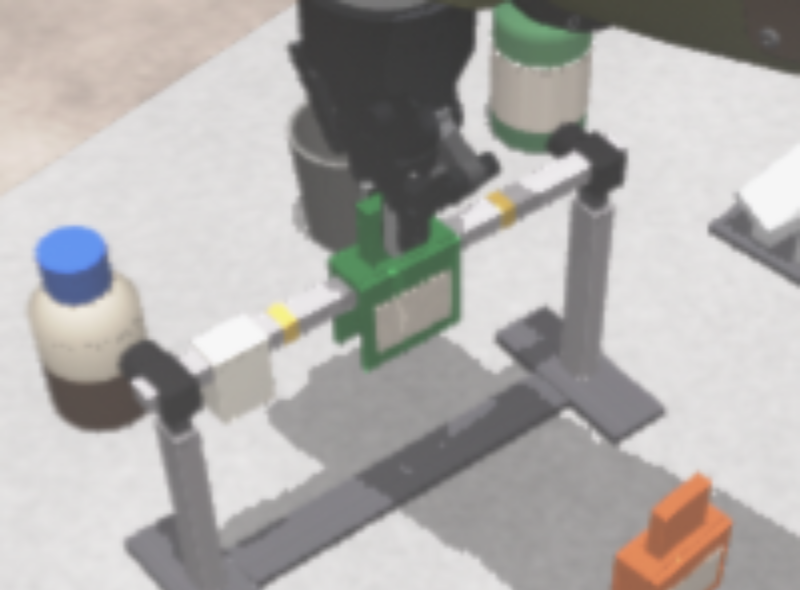

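The marker sits home astride the bar, centred between the bands at (283,322) and (500,208), pressed with about 6 N. I'll ease the press, then release.

```bash
python3 - <<'E'
from h import *
f0=np.array(bot.read_state()["ft_force"])
p=np.array(bot.read_state()["ee_pos"])
bot.servo_line(p+[0,0,1.4],speed=5); bot.dwell(.3); s=bot.read_state(); print(s["ee_pos"],s["ft_force"]-f0,s["ft_force"])
bot.move_gripper(40,20); bot.dwell(.3); p=np.array(bot.read_state()["ee_pos"])
print(bot.servo_line(p+[0,0,60],speed=50,until_force=6)); bot.servo_line(p+[0,0,150],speed=120); bot.dwell(.3)
c=cam("wrist"); P=cloud(c); I=c["image"]; T=q2R(c["state"]["tool_rot"]); cv2.imwrite("pics/w6.png",I)
H=cv2.cvtColor(I,cv2.COLOR_BGR2HSV).astype(int); g=(H[...,0]>45)&(H[...,0]<85)&(H[...,1]>100)&(np.linalg.norm(P-[589.7,15.5,215],axis=-1)<70)
L=(P-[589.7,15.5,0])@np.c_[T[:,1],T[:,0],-T[:,2]]; q=L[g]
for lo,hi in((240,256),(200,215)):
    t=q[(q[:,2]>lo)&(q[:,2]<hi)]; print(lo,len(t),t[:,2].mean(),t.min(0).round(1),t.max(0).round(1),cv2.minAreaRect(t[:,:2].astype(np.float32)))
print(bot.read_state()["clock"])
a=bot.read_camera("side")["image"]; cv2.imwrite("pics/s6.png",a)
E
```

```text
[589.57664634  15.4813665  230.87605754] [-3.07771677 -0.38076708 -3.88214535] [ 0.49716947 -0.28230184  1.63901363]
False
240 706 246.51862348957414 [ -5.2 -17.2 240.1] [  4.   18.2 248.6] ((-0.5577702522277832, 0.4911670684814453), (35.343849182128906, 9.203766822814941), 89.87122344970703)
200 1826 206.73341579798918 [-14.5 -29.8 200.4] [ 14.   29.5 214.9] ((-0.2921276092529297, -0.1320323944091797), (59.211463928222656, 28.336042404174805), 89.51564025878906)
29.5333
```

View pics/s6.png

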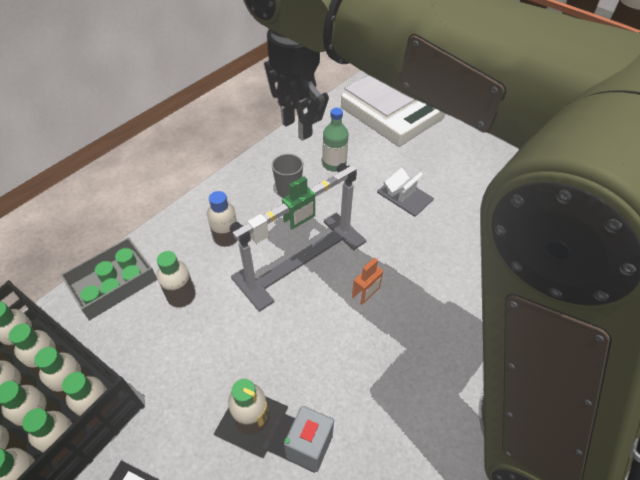

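The marker hangs free on the bar at (298,203): bridge top at 206.7 mm, so its slot top is on the bar top at about 201 mm. The jar's stripe at (250,392) points at the scanner, and the bystanders look unmoved.

```bash
python3 -c "
from rig import bot
print(bot.finish_job())"
```

```text
the job is handed in; nothing more can be done
None
```

The job is handed in at about 30 s: the jar's code panel faces the scanner window to within about 3°, and the green marker hangs fully home between the bar's yellow bands, set down with about 6 N and released once the bar carried it.

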